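# Change over the rack feeder of an autosampler

### The arm

A 6-joint arm with a two-finger parallel gripper is mounted at the origin on the work surface. World frame = base frame: x ahead of the robot, y to its left, z up, the work surface at z = 0. Lengths are in m, angles in rad, forces in N, time in s.
With the tool pointing down it reaches from about 0.325 to 0.925 m from the base axis. Payload 3.1 kg.
Tool frame: the origin (TCP) lies on the mounting face of the last link; the fingertips stand 173 mm ahead of it and the grasp point (between the pads) lies 155 mm ahead of it; z points along the fingers, y is the line along which they close (so a half turn about z gives the same grasp; the last joint's range is limited). The gripper opens to 85 mm and grips with 20 to 120 N. Pads are 22 mm wide; open, the fingers measure 114 mm over their backs; the gripper's body (76 mm by 85 mm) begins 54 mm behind the grasp point. The pads swing forward as they close: fully open they stand 13 mm farther back than shut.
Start: joints at [1.108, 0.217, 1.613, -0, 1.311, -0.112], TCP at [0.215, 0.587, 0.405] pointing down, gripper open.
Joint ranges: [-2.75, 2.75], [-0.78, 2.1], [0.31, 2.55], [-1.13, 4.27], [0.13, 2.63], [-2.58, 2.58]. Speed limits (rad/s): [2.79, 2.79, 3.14, 3.14, 3.14, 3.14].

### API

Orientations are given as a unit quaternion [w, x, y, z].
In Python, from rig import * gives the robot as it stands.
- The arm moves only by the tool play_rows, never from a script. Its argument "motion" is one flat list of numbers, 5 for each row, row after row: the finger opening in mm, from 0 to 85.4, then the shift along the world's x, y, z in mm, then the turn about the world's z in degrees. In form: [gripper, tx, ty, tz, spin, gripper, tx, ty, tz, spin, ...]. A call has 1 to 12 rows; each row is the pose to reach, as a shift and turn from the pose commanded when the call began; what a row does not reach only later rows make up. A row lasts 1/10 s, in which the tool goes at most 50 mm and 8.59 degrees, less where a joint would pass 70% of its speed; a pose out of reach is approached as far as the arm can. A call with a gripper value outside its range is refused whole. The fingers move at their own pace and stop on an object; the grip force is fixed at half the most. Time passes only in rows, so rows that repeat a pose let the fingers close. It gives the time, the measured TCP pose, the force, the opening and the grip force at its end, in the units of the state.
- get_state(): the state, without advancing time (a new reading comes with each control period).
- read_camera(name): name is "side" or "top" or "wrist"; returns a dict with "img" (400x640x3 uint8, red, green, blue), "intrinsics" (3x3 intrinsics, pixels), "world_from_camera" (4x4, takes a point from camera to world coordinates). Camera axes: x right, y down, z forward; pixel columns grow to the right and rows downward; lengths in m; the calibration is good to about 2 mm. A picture is of the moment at which its call begins. There is no depth.
- finish_job(): hands the job in; it is judged then, once.
The state is a dict: "time_s": time; "joints": joint angles; "qd": joint speeds; "effort": joint torques, N m; "ee_pos": TCP position; "ee_rot": TCP orientation; "ft_force": force on the tool from outside, world axes, zero at the start; "moment": the same for the moment, N m; "grip_width": finger opening in m; "grasp_force": force on a finger pad.
Only numpy, scipy, OpenCV 4.12 (cv2) and the standard library are available. Lean on these libraries where they do the work, as an engineer would, in place of code of your own. Each camera call takes 0.05 s, during which the arm holds its last target. There are 200 camera calls.

### The job

Get the rack feeder ready for the next run. First sweep all the green shards off the metal plate into the trough at its near end, pushing them with the orange scraper only (they are sharp: keep the gripper off them), and put the scraper back on its blue pad; then lift each stop tab (red, yellow, blue, black: as many as there are) out of its notch and seat it fully down in the notch that has the flag of its own colour; last, slide the black fader grip to the green pointer. Leave the bottles, jar and beaker where they are.

Things in the scene. Friction and masses are not known exactly. Their poses are not given: they have to be found in the camera images.
- bed: Feeder bed, fixed, white, 320 x 186 mm; origin under its centre, +x away from the trough. Metal plate: bed x -60 to +160 mm, flat top at z = 45 mm, 170 mm wide between side walls (inner faces at y = +-85 mm, tops at z = 60 mm), open at both x ends. Trough at the -x end, nearer the robot: bed x -152 to -60 mm, floor at z = 6 mm, end wall top at z = 70 mm.
- rail: Notched stop rail, fixed, metal, 120 x 334 mm; origin under the channel's middle, y along the rail, -x near the robot. Channel 24 mm wide at its floor (z = 10 mm), walls flaring outward, 34 mm high. Nine cross teeth 16 mm thick, roof-shaped tops to z = 36 mm, leave eight notches 20 mm wide, centred at y = +-18, +-54, +-90 and +-126 mm.
- fader_base: Track of the fader, fixed, grey, 40 (x) x 170 (y) mm, 14 mm high; origin under its centre, the grip slides to +y.
- fader_top (a point): Middle of the top of the black fader grip, a block 28 mm (across the track, x) x 20 mm (along it, y) x 40 mm high, its top 55 mm over the table; take it by its upper half. It travels 120 mm in all (track y from -60 to +60 mm), with a light friction of about 1.5 N, and stays where it is left.
- pointer: Fixed green pointer, 26 mm long, 12 mm high, beside the track on its -x side (nearer the robot), 55 mm from the track's middle, turned as the track; its origin (under its middle) gives the place along the track's y where the fader grip's middle must stand.
- pad: Blue parking pad, fixed, 70 (x) x 140 (y) mm, 4 mm thick, origin under its centre.
- scraper: Scraper block, loose, 0.24 to 0.39 kg; origin under its centre. Black foot 40 (x) x 110 (y) mm, 26 mm high; orange grip on it 28 (x) x 90 (y) mm, from 26 to 66 mm high, to be held across x.
- tab_red: Stop tab, red, loose, 0.12 kg; may be absent. Origin under its tongue's foot. Tongue 20 (x) x 14 (y) mm, z 0 to 30; crossbar 76 x 18 mm, z 30 to 42; grip 26 (x) x 18 (y) mm, z 42 to 86, held across x. Seated in a notch, its origin is 10 mm over the table, axes as the rail; it must rise 30 mm to clear the teeth, 100 mm to pass over a seated tab. Starts in a notch.
- tab_yellow: Stop tab, yellow, loose, 0.12 kg; may be absent. Origin under its tongue's foot. Tongue 20 (x) x 14 (y) mm, z 0 to 30; crossbar 76 x 18 mm, z 30 to 42; grip 26 (x) x 18 (y) mm, z 42 to 86, held across x. Seated in a notch, its origin is 10 mm over the table, axes as the rail; it must rise 30 mm to clear the teeth, 100 mm to pass over a seated tab. Starts in a notch.
- tab_blue: Stop tab, blue, loose, 0.12 kg; may be absent. Origin under its tongue's foot. Tongue 20 (x) x 14 (y) mm, z 0 to 30; crossbar 76 x 18 mm, z 30 to 42; grip 26 (x) x 18 (y) mm, z 42 to 86, held across x. Seated in a notch, its origin is 10 mm over the table, axes as the rail; it must rise 30 mm to clear the teeth, 100 mm to pass over a seated tab. Starts in a notch.
- flag_red: Flag, red, fixed flat tile 24 x 26 x 6 mm on the rail's +x ledge, 55 mm from the channel's middle; its origin has the same rail y as the notch it marks, which starts empty. Flags of absent tabs mean nothing.
- flag_yellow: Flag, yellow, fixed flat tile 24 x 26 x 6 mm on the rail's +x ledge, 55 mm from the channel's middle; its origin has the same rail y as the notch it marks, which starts empty. Flags of absent tabs mean nothing.
- flag_blue: Flag, blue, fixed flat tile 24 x 26 x 6 mm on the rail's +x ledge, 55 mm from the channel's middle; its origin has the same rail y as the notch it marks, which starts empty. Flags of absent tabs mean nothing.
- chip1: Green L-shaped shard, loose, 40 x 30 mm, 10 mm thick, 20 g, flat on the plate; may be absent. Origin within it, on its underside.
- chip2: Green L-shaped shard, loose, 40 x 30 mm, 10 mm thick, 20 g, flat on the plate; may be absent. Origin within it, on its underside.
- chip3: Green L-shaped shard, loose, 40 x 30 mm, 10 mm thick, 20 g, flat on the plate; may be absent. Origin within it, on its underside.
- chip4: Green L-shaped shard, loose, 40 x 30 mm, 10 mm thick, 20 g, flat on the plate; may be absent. Origin within it, on its underside.
- chip5: Green L-shaped shard, loose, 40 x 30 mm, 10 mm thick, 20 g, flat on the plate; may be absent. Origin within it, on its underside.
- reagent: Amber reagent bottle, 70 mm wide, 150 mm high, loose; not to be moved. Origin under its centre.
- beaker: Glass beaker, 68 mm wide, 85 mm high, loose; not to be moved. Origin under its centre.
- jar: White jar, 56 mm wide, 60 mm high, loose; not to be moved. Origin under its centre.
- wash: White bottle with red cap, 60 mm wide, 140 mm high, loose; not to be moved. Origin under its centre.
- tab_black: Stop tab, black, loose, 0.12 kg; may be absent. Origin under its tongue's foot. Tongue 20 (x) x 14 (y) mm, z 0 to 30; crossbar 76 x 18 mm, z 30 to 42; grip 26 (x) x 18 (y) mm, z 42 to 86, held across x. Seated in a notch, its origin is 10 mm over the table, axes as the rail; it must rise 30 mm to clear the teeth, 100 mm to pass over a seated tab. Starts in a notch.
- flag_black: Flag, black, fixed flat tile 24 x 26 x 6 mm on the rail's +x ledge, 55 mm from the channel's middle; its origin has the same rail y as the notch it marks, which starts empty. Flags of absent tabs mean nothing.
There are look-alikes about, which are no part of the job. There is more than one size of the tab_blue; the one meant has the size given above. There is more than one size of the tab_yellow; the job needs the smaller.

How it is judged:
On the way, in this order (a step that is already met when the one before it is completed fails the run):
1. all shards lie in the trough (x of chip1 in the frame of bed between -0.155 and -0.06 m and y of chip1 in the frame of bed between -0.088 and 0.088 m and z of each of chip1, chip2, chip3, chip4, chip5 in the frame of bed below 0.041 m and x of chip2 in the frame of bed between -0.155 and -0.06 m and y of chip2 in the frame of bed between -0.088 and 0.088 m and x of chip3 in the frame of bed between -0.155 and -0.06 m and y of chip3 in the frame of bed between -0.088 and 0.088 m and x of chip4 in the frame of bed between -0.155 and -0.06 m and y of chip4 in the frame of bed between -0.088 and 0.088 m and x of chip5 in the frame of bed between -0.155 and -0.06 m and y of chip5 in the frame of bed between -0.088 and 0.088 m), for 0.2 s.
2. the scraper is back on its pad and let go (x of scraper in the frame of pad between -0.03 and 0.03 m and y of scraper in the frame of pad between -0.03 and 0.03 m and height (world z) of scraper below 0.07 m and contact force between the fingers and scraper below 0.5 N), for 0.2 s.
3. every stop tab sits in the notch beside the flag of its colour (y of tab_red in the frame of flag_red between -0.009 and 0.009 m and x of tab_red in the frame of rail between -0.012 and 0.012 m and height (world z) of each of tab_red, tab_yellow, tab_blue, tab_black below 0.015 m and angle between each of tab_red, tab_yellow, tab_blue, tab_black's own z axis and vertical below 0.2 rad and y of tab_yellow in the frame of flag_yellow between -0.009 and 0.009 m and x of tab_yellow in the frame of rail between -0.012 and 0.012 m and y of tab_blue in the frame of flag_blue between -0.009 and 0.009 m and x of tab_blue in the frame of rail between -0.012 and 0.012 m and y of tab_black in the frame of flag_black between -0.009 and 0.009 m and x of tab_black in the frame of rail between -0.012 and 0.012 m), for 0.2 s.
4. the fader grip stands at the green pointer (y of fader_top in the frame of pointer between -0.006 and 0.006 m), for 0.2 s.
At the end, for the whole second after the job is handed in: Every shard lies in the trough, below the plate; every tab stands in the notch at its colour's flag (9 mm along the rail, seated to 5 mm, tilt under 0.2 rad); fader within 6 mm of the pointer along the track; scraper on its pad (30 mm of its centre each way); all at rest (all of step 1 and all of step 3 and all of step 4 and x of scraper in the frame of pad between -0.03 and 0.03 m and y of scraper in the frame of pad between -0.03 and 0.03 m and height (world z) of scraper below 0.07 m and linear speed of each of scraper, chip1, chip2, chip3, chip4, chip5, tab_red, tab_yellow, tab_blue, tab_black below 0.02 m/s); the robot touches nothing.
It fails at once if the gripper touches a shard (contact force between the fingers and chip1 above 2 N or contact force between the fingers and chip2 above 2 N or contact force between the fingers and chip3 above 2 N or contact force between the fingers and chip4 above 2 N or contact force between the fingers and chip5 above 2 N).
It fails at once if a bystander is pushed more than 40 mm (distance of any of reagent, beaker, jar, wash from where it was at the start of the episode above 0.04 m).
Of chip1, chip2, chip3, chip4, chip5 only 2 to 5 are there at a start; the rules pass over those that are not, and their reading is None.
Of tab_red, tab_yellow, tab_blue, tab_black only 3 to 4 are there at a start; the rules pass over those that are not, and their reading is None.
At some moment in a run one of chip1, chip2, chip3, chip4, chip5, scraper may be knocked a few centimetres aside while the robot is not near it.
It also fails if it takes over 210 s, if anything falls off the work surface, if the arm or the gripper's body presses on something with over 40 N, if the wrist force passes 120 N, or if a joint passes its speed limit or range.

## Working session

There is one attempt and no reset: what is moved stays moved. The work goes in short steps, Python scripts to look and compute and a tool call to move; the robot and the scene stay as the last step left them, time stands still between calls to the robot, and variables do not carry over. Pictures are saved under pics/ and viewed, at most 17 in all, crops included, and the job is handed in when it is done.

Besides the shell and the picture viewer there is one more tool, called after ">>>" in YAML: its name, and indented under it one key for each argument. play_rows: Moves the arm, as the interface text tells. Its arguments: {"type":"object","properties":{"motion":{"type":"array","items":{"type":"number"}}},"required":["motion"]}

```bash
mkdir -p pics
cat > h.py <<'E'
from rig import *
import numpy as np, cv2
def cam(n,save=None):
    c=read_camera(n)
    if save: cv2.imwrite('pics/'+save,c['img'][:,:,::-1])
    return c
def ray(c,u,v,z):
    K=np.array(c['intrinsics']);T=np.array(c['world_from_camera'])
    d=T[:3,:3]@np.linalg.inv(K)@np.array([u,v,1.]);o=T[:3,3]
    return o+d*(z-o[2])/d[2]
def proj(c,p):
    K=np.array(c['intrinsics']);T=np.linalg.inv(np.array(c['world_from_camera']))
    q=K@(T[:3,:3]@np.array(p)+T[:3,3]);return q[:2]/q[2]
E
python3 - <<'E'
from h import *
for n in ('top','side','wrist'):
    c=cam(n,n+'0.png'); print(n,np.round(c['world_from_camera'],3).tolist(),np.round(c['intrinsics'],1).tolist())
print(get_state())
E
```

```text
top [[0.028, -0.993, 0.112, 0.388], [-0.999, -0.03, -0.021, -0.089], [0.024, -0.112, -0.993, 1.25], [0.0, 0.0, 0.0, 1.0]] [[494.3, 0.0, 313.8], [0.0, 494.3, 197.7], [0.0, 0.0, 1.0]]
side [[-0.928, -0.271, 0.256, 0.304], [-0.373, 0.68, -0.631, 0.483], [-0.003, -0.681, -0.732, 0.744], [0.0, 0.0, 0.0, 1.0]] [[390.2, 0.0, 314.4], [0.0, 390.2, 198.4], [0.0, 0.0, 1.0]]
wrist [[0.343, 0.905, 0.25, 0.152], [0.939, -0.33, -0.093, 0.61], [-0.002, 0.267, -0.964, 0.373], [0.0, 0.0, 0.0, 1.0]] [[299.4, 0.0, 319.7], [0.0, 299.4, 199.9], [0.0, 0.0, 1.0]]
{'time_s': 0.15, 'joints': array([ 1.10780937e+00,  2.17596527e-01,  1.61458898e+00,  1.29869612e-05,
        1.31132078e+00, -1.12195286e-01]), 'qd': array([-8.31646065e-04,  7.73476271e-06, -4.55917057e-03, -5.17219124e-04,
       -1.32516520e-03,  3.21391872e-04]), 'effort': array([ 6.85832529e-04, -3.97450519e+01, -3.04416776e+01, -1.74515085e-04,
        5.73613535e-03,  7.35123024e-06]), 'ee_pos': array([0.21461205, 0.58666953, 0.40364599]), 'ee_rot': array([-2.77410286e-04,  1.74499481e-01,  9.84656801e-01, -9.15737086e-04]), 'ft_force': array([0.08476709, 0.16307162, 0.90631506]), 'moment': array([-0.02921093, -0.040303  , -0.00180275]), 'grasp_force': 0.0, 'grip_width': 0.0850346439294281}
```

View pics/top0.png

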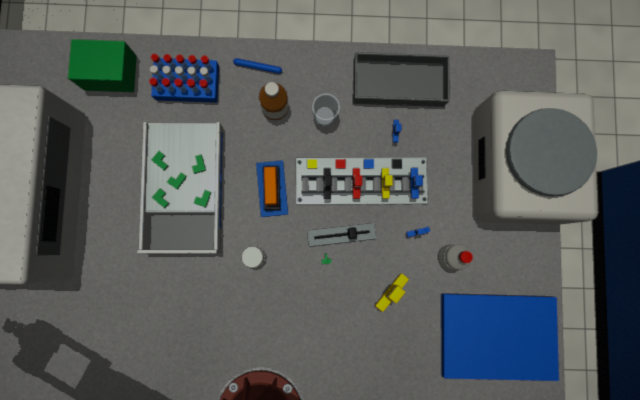

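View pics/side0.png

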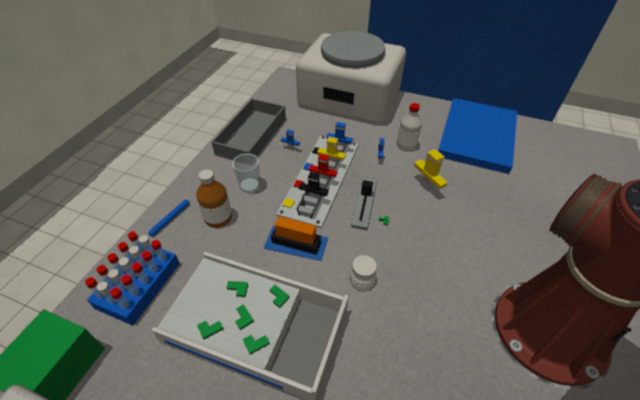

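The top view shows these items, and the side view agrees:
- **Bed:** about (180,188), with five green L shards on it.
- **Scraper on its pad:** (272,187).
- **Rail:** (362,181).
- **Fader:** (342,235), with its pointer at (326,259).

Look-alikes:
- **Blue:** tabs at (396,131) and (418,232) are small and lie off the rail. The one in a notch at (416,182) is the right one.
- **Yellow:** the tab at (393,292) is big and off the rail. The notched one at (387,182) is the right one.
- **Green:** the block at (103,66) is not a shard.

Next I'll take a close crop and measure.

Run:
```python
from h import *
c=cam('top'); im=c['img']
cv2.imwrite('pics/crop1.png',cv2.resize(im[110:290,130:445][:,:,::-1],None,fx=2.5,fy=2.5,interpolation=cv2.INTER_CUBIC))
hsv=cv2.cvtColor(im,cv2.COLOR_RGB2HSV)
R={'green':((45,120,50),(80,255,255)),'orange':((8,180,120),(17,255,255)),'yellow':((22,150,100),(35,255,255)),'blue':((100,150,80),(125,255,255)),'red':((0,180,100),(6,255,255)),'black':((0,0,0),(180,255,38))}
for k,(a,b) in R.items():
    m=cv2.inRange(hsv,a,b)
    n,l,s,ce=cv2.connectedComponentsWithStats(m)
    for i in range(1,n):
        u,v=ce[i]
        if s[i,4]>14 and 130<u<470 and 100<v<300:
            r=cv2.minAreaRect(np.argwhere(l==i)[:,::-1].astype(np.float32))
            print(k,s[i].tolist(),np.round(ce[i],1),np.round(r[0],1),np.round(r[1],1),round(r[2],1),'z0:',np.round(ray(c,u,v,0)[:2],3))
```

```text
green [152, 152, 15, 18, 130] [159.4 160.2] [161.  160.5] [16.3 10.6] 45.0 z0: [0.614 0.281]
green [193, 155, 12, 18, 134] [198.7 164.6] [197.3 163.6] [15.7 11.7] 74.1 z0: [0.606 0.18 ]
green [168, 173, 18, 15, 133] [176.6 180.4] [176.4 179. ] [11.6 15.6] 38.7 z0: [0.563 0.234]
green [153, 189, 15, 18, 136] [160.1 197.7] [161.8 197.8] [16.3 11.3] 45.0 z0: [0.518 0.273]
green [195, 191, 15, 16, 133] [202.8 199. ] [201.9 197.3] [12.  15.2] 18.4 z0: [0.518 0.165]
green [322, 254, 9, 10, 52] [325.8 259.9] [326.  258.5] [9. 8.] 90.0 z0: [ 0.373 -0.15 ]
orange [264, 167, 12, 37, 399] [269.6 184.7] [269.5 185. ] [36. 11.] 90.0 z0: [ 0.56  -0.002]
yellow [308, 160, 9, 8, 72] [312.  163.5] [312.  163.5] [7. 8.] 90.0 z0: [ 0.618 -0.108]
yellow [382, 168, 11, 18, 141] [387.  176.8] [387.  176.5] [17. 10.] 90.0 z0: [ 0.589 -0.302]
yellow [382, 188, 8, 11, 74] [385.2 193. ] [385.5 193. ] [10.  7.] 90.0 z0: [ 0.547 -0.298]
yellow [376, 274, 33, 38, 436] [393.2 293. ] [393.6 293.8] [15.3 42.3] 38.7 z0: [ 0.296 -0.321]
blue [393, 120, 8, 12, 63] [397.  125.4] [396.5 125.5] [11.  7.] 90.0 z0: [ 0.725
[... 1089 characters left out ...]
3, 160, 8, 8, 63] [396.6 163.4] [396.5 163.5] [7. 7.] 90.0 z0: [ 0.625 -0.326]
black [277, 167, 2, 23, 45] [277.5 178.2] [277.5 178. ] [22.  1.] 90.0 z0: [ 0.577 -0.021]
black [323, 169, 9, 29, 163] [327.3 183.5] [327. 183.] [28.  8.] 90.0 z0: [ 0.567 -0.149]
black [309, 177, 7, 3, 19] [312.  177.9] [312. 178.] [2. 6.] 90.0 z0: [ 0.58  -0.109]
black [337, 177, 8, 3, 21] [340.7 177.9] [340.5 178. ] [2. 7.] 90.0 z0: [ 0.583 -0.183]
black [395, 177, 7, 3, 15] [398.1 177.6] [398. 178.] [2. 6.] 90.0 z0: [ 0.588 -0.331]
black [265, 191, 15, 19, 90] [274.1 204.4] [272. 200.] [18. 14.] 90.0 z0: [ 0.509 -0.015]
black [315, 228, 54, 11, 160] [346.3 233.8] [341.5 233. ] [53. 10.] -0.0 z0: [ 0.44 -0.2 ]
```

View pics/crop1.png

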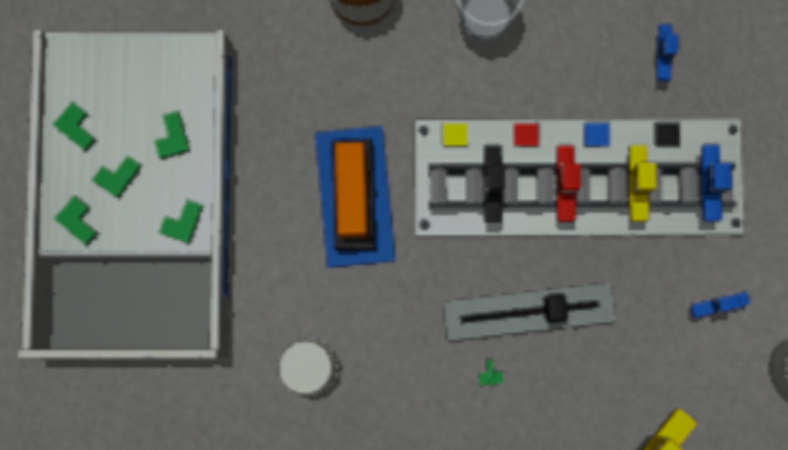

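The crop confirms the rail. From the left, the notches are yellow flag, black tab, red flag, red tab, blue flag, yellow tab, black flag, blue tab. Now bed, scraper, pad and rail frames.

Run:
```python
from h import *
c=cam('top')
f=lambda x,y,z:np.round(ray(c,130+x/2.5,110+y/2.5,z)[:2],3)
print('bed outer FL FR NL NR',f(35,32,.06),f(224,32,.06),f(20,355,.07),f(217,356,.07))
print('plate edge',f(40,257,.045),f(213,257,.045))
print('scraper',ray(c,269.5,185,.07), 'pad',ray(c,271.8,188.3,.004))
for n,u,v,z in [('fy',312,163.5,.02),('fr',340.1,163.5,.02),('fb',368.1,163.5,.02),('fk',396.6,163.4,.02)]: print(n,ray(c,u,v,z))
print('rail corners',f(415,121,.012),f(743,121,.012),f(415,236,.012),f(743,236,.012))
print('tab tops',f(571,178,.09),f(645,176,.09),f(720,173,.09))
print('fader',f(557,305,.055),'base',f(445,302,.014),f(611,284,.014),f(449,341,.014),f(614,320,.014),'ptr',f(489,374,.012))
```

```text
bed outer FL FR NL NR [0.694 0.306] [0.701 0.122] [0.381 0.296] [0.385 0.112]
plate edge [0.475 0.291] [0.48  0.124]
scraper [ 0.54914328 -0.00662561  0.07      ] pad [ 0.54987763 -0.00816383  0.004     ]
fy [ 0.61402667 -0.10813466  0.02      ]
fr [ 0.61630341 -0.17916412  0.02      ]
fb [ 0.61857842 -0.25013975  0.02      ]
fk [ 0.62115785 -0.32258536  0.02      ]
rail corners [ 0.627 -0.067] [ 0.638 -0.403] [ 0.51  -0.071] [ 0.52  -0.403]
tab tops [ 0.562 -0.219] [ 0.566 -0.289] [ 0.571 -0.361]
fader [ 0.443 -0.211] base [ 0.444 -0.103] [ 0.467 -0.269] [ 0.406 -0.108] [ 0.431 -0.273] ptr [ 0.374 -0.149]
```

>>> play_rows:
  motion: [85,50,-50,0,-8,85,100,-100,0,-16,85,150,-150,0,-24,85,200,-200,0,-32,85,250,-250,0,-40,85,270,-300,0,-48,85,280,-350,0,-56,85,290,-400,0,-62,85,300,-450,0,-70,85,300,-500,0,-70,85,300,-560,0,-70,85,300,-570,0,-70]

```text
time_s: 1.45
ee_pos: [0.506, 0.0833, 0.4048]
ee_rot: [0.0, 0.708, 0.707, 0.0]
ft_force: [1.3, -0.8, -0.2]
grip_width: 0.0849
grasp_force: 0.0
```

>>> play_rows:
  motion: [85,0,0,0,0,85,0,-30,0,0,85,0,-60,0,0,85,0,-60,0,0]

```text
time_s: 1.85
ee_pos: [0.506, 0.0235, 0.4047]
ee_rot: [0.0, 0.709, 0.705, -0.0]
ft_force: [0.7, -0.2, 0.2]
grip_width: 0.0849
grasp_force: 0.0
```

Run:
```python
from h import *
s=get_state();print(s['ee_pos'],s['ee_rot'])
c=cam('wrist','w1.png');im=c['img'];hsv=cv2.cvtColor(im,cv2.COLOR_RGB2HSV)
m=cv2.inRange(hsv,(5,150,100),(18,255,255))
n,l,st,ce=cv2.connectedComponentsWithStats(m);i=1+np.argmax(st[1:,4])
cv2.imwrite('pics/w1m.png',m)
cn,_=cv2.findContours((l==i).astype(np.uint8),0,1);r=cv2.boxPoints(cv2.minAreaRect(cn[0]))
p=[ray(c,*q,.07)[:2] for q in r];print(r.tolist(),np.round(p,3))
```

```text
[0.50597762 0.02345792 0.40470766] [ 3.48306222e-04  7.08804361e-01  7.05404947e-01 -3.42141144e-04]
[[318.67803955078125, 201.95672607421875], [401.91339111328125, 196.64382934570312], [403.47698974609375, 221.1397705078125], [320.24163818359375, 226.45266723632812]] [[ 0.505  0.004]
 [ 0.593  0.01 ]
 [ 0.597 -0.018]
 [ 0.507 -0.023]]
```

View pics/w1.png

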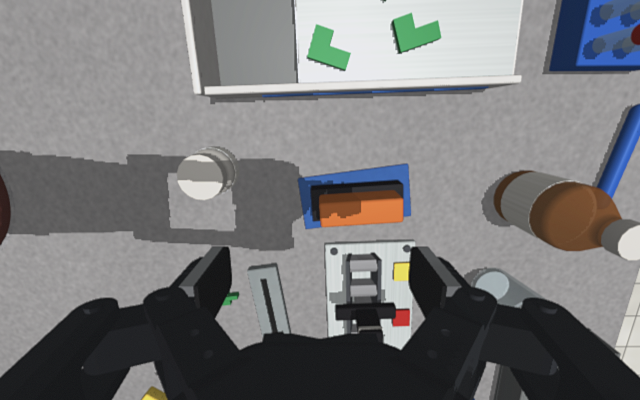

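The wrist view shows the scraper's orange grip at (362,211), with its long side along world x. So I turn about -86° to grip it across.

>>> play_rows:
  motion: [85,20,-10,0,-8,85,44,-30,0,-16,85,44,-30,0,-24,85,44,-30,0,-32,85,44,-30,0,-40,85,44,-30,0,-48,85,44,-30,0,-56,85,44,-30,0,-64,85,44,-30,-30,-72,85,44,-30,-60,-80,85,44,-30,-90,-85.7,85,44,-30,-105,-85.7]

```text
time_s: 3.1
ee_pos: [0.5487, -0.0029, 0.2966]
ee_rot: [-0.001, 0.999, 0.038, -0.002]
ft_force: [-0.8, -0.2, 0.1]
grip_width: 0.0849
grasp_force: 0.0
```

Run:
```python
from h import *
s=get_state();print(s['ee_pos'],s['ee_rot'])
c=cam('wrist','w2.png')
```

```text
[ 0.54870635 -0.00293846  0.29657549] [-7.95519333e-04  9.99291561e-01  3.75442626e-02 -2.48413716e-03]
```

View pics/w2.png

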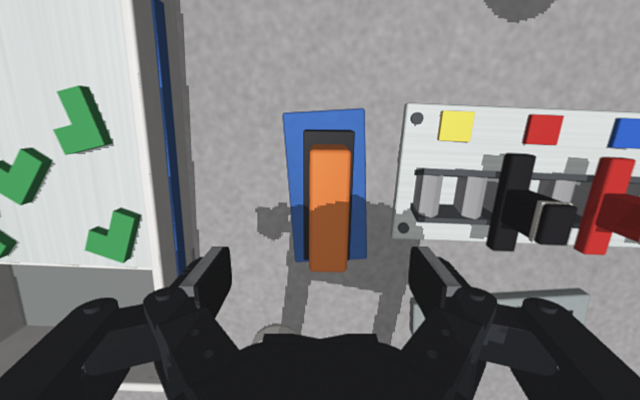

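The grip stands centred between the fingers, at (329,210) and upright. I descend and close.

>>> play_rows:
  motion: [85,2,-3,-40,0,85,2,-3,-75,0,85,2,-3,-85,0,85,2,-3,-85,0,20,2,-3,-85,0,20,2,-3,-85,0,20,2,-3,-85,0,20,2,-3,-85,0,20,2,-3,-85,0,20,2,-3,-85,0]

```text
time_s: 4.15
ee_pos: [0.5528, -0.008, 0.2163]
ee_rot: [0.0, 0.999, 0.037, 0.001]
ft_force: [-0.9, -0.4, 6.1]
grip_width: 0.0271
grasp_force: 60.1
```

>>> play_rows:
  motion: [20,0,0,30,0,20,0,0,70,0,20,0,0,100,8,20,0,30,110,16,20,0,70,110,24,20,0,110,110,32,20,0,150,110,40,20,0,190,110,48,20,0,220,110,56,20,0,248,110,64,20,20,248,110,72,20,50,248,110,80]

```text
time_s: 5.35
ee_pos: [0.6002, 0.2418, 0.3225]
ee_rot: [-0.001, 0.739, 0.674, -0.002]
ft_force: [-0.1, 0.1, -4.1]
grip_width: 0.0271
grasp_force: 60.5
```

>>> play_rows:
  motion: [20,30,0,0,7.7,20,60,0,0,7.7,20,72,0,0,7.7,20,72,0,0,7.7]

```text
time_s: 5.75
ee_pos: [0.6748, 0.2397, 0.3228]
ee_rot: [-0.0, 0.696, 0.718, -0.001]
ft_force: [-0.5, 0.1, -4.0]
grip_width: 0.0271
grasp_force: 60.7
```

Run:
```python
from h import *
s=get_state();print(s['ee_pos'],s['ee_rot'],s['grip_width'])
c=cam('wrist','w3.png');cam('top','t3.png')
a=cv2.imread('pics/t3.png')[90:270,120:360]; b=cv2.imread('pics/w3.png')
cv2.imwrite('pics/j3.png',np.vstack([cv2.resize(a,(480,360))[:290],cv2.resize(b,(480,300))]))
```

```text
[0.67481126 0.23971885 0.32276589] [-4.55384720e-04  6.95627192e-01  7.18402319e-01 -8.42118057e-04] 0.027134562059776924
```

View pics/j3.png

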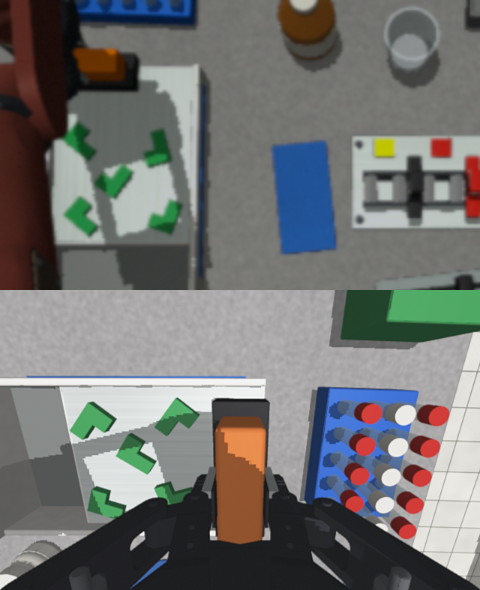

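>>> play_rows:
  motion: [20,0,-3,-30,0,20,0,-3,-50,0,20,0,-3,-60,0,20,0,-3,-64,0,20,0,-3,-64,0,20,0,-3,-64,0]

```text
time_s: 6.45
ee_pos: [0.6744, 0.2376, 0.2622]
ee_rot: [0.001, 0.695, 0.719, 0.001]
ft_force: [1.3, 0.2, -3.3]
grip_width: 0.0273
grasp_force: 60.4
```

>>> play_rows:
  motion: [20,-12,-0.4,0,0,20,-24,-0.8,0,0,20,-38,-1.3,0,0,20,-52,-1.7,0,0,20,-66,-2.2,0,0,20,-80,-2.7,0,0,20,-94,-3.1,0,0,20,-108,-3.6,0,0,20,-122,-4.1,0,0,20,-136,-4.5,0,0,20,-150,-5,0,0,20,-164,-5.4,0,0]

```text
time_s: 7.65
ee_pos: [0.5104, 0.2322, 0.2629]
ee_rot: [0.001, 0.695, 0.719, 0.002]
ft_force: [-0.4, -0.5, -2.6]
grip_width: 0.0271
grasp_force: 60.7
```

>>> play_rows:
  motion: [20,-12,-0.4,0,0,20,-24,-0.8,0,0,20,-36,-1.2,0,0,20,-36,-1.2,0,0,20,-36,-1.2,0,0]

```text
time_s: 8.15
ee_pos: [0.4739, 0.2308, 0.2609]
ee_rot: [0.0, 0.695, 0.719, 0.0]
ft_force: [0.3, 0.6, -3.7]
grip_width: 0.027
grasp_force: 60.6
```

Run:
```python
from h import *
s=get_state();print(s['ee_pos'],s['ee_rot'],s['grip_width'])
cam('wrist','w4.png');cam('side','s4.png')
a=cv2.imread('pics/s4.png'); b=cv2.imread('pics/w4.png')
cv2.imwrite('pics/j4.png',np.vstack([a[200:400,0:480],cv2.resize(b,(480,300))]))
```

```text
[0.47394974 0.23075057 0.2609342 ] [2.93836128e-04 6.95178319e-01 7.18837151e-01 4.11195149e-04] 0.02696253572352525
```

View pics/j4.png

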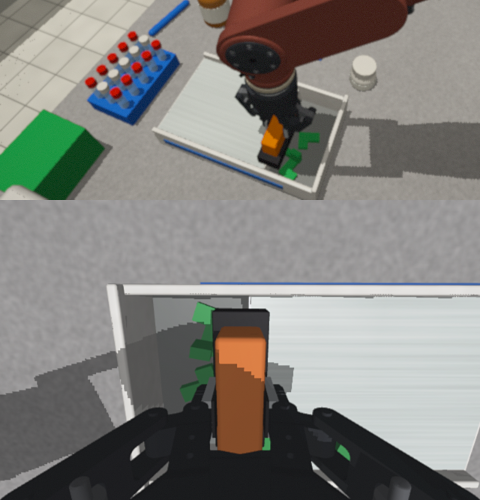

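The left lane is clear and those shards are in the trough. One shard is still on the right side, at (343,452) in the wrist half. I go back over it for the right lane.

>>> play_rows:
  motion: [20,0,0,40,0,20,40,-10,40,0,20,80,-20,40,0,20,120,-30,40,0,20,160,-36,40,0,20,203,-42,40,0,20,203,-42,40,0,20,203,-42,10,0,20,203,-42,-1,0,20,203,-42,-2,0,20,203,-42,-2,0]

```text
time_s: 9.35
ee_pos: [0.6764, 0.1888, 0.258]
ee_rot: [-0.001, 0.695, 0.719, -0.001]
ft_force: [-0.3, 0.1, -3.7]
grip_width: 0.0268
grasp_force: 62.2
```

>>> play_rows:
  motion: [20,-12,-0.4,0,0,20,-24,-0.8,0,0,20,-38,-1.3,0,0,20,-52,-1.7,0,0,20,-66,-2.2,0,0,20,-80,-2.7,0,0,20,-94,-3.1,0,0,20,-108,-3.6,0,0,20,-122,-4.1,0,0,20,-136,-4.5,0,0,20,-150,-5,0,0,20,-164,-5.4,0,0]

```text
time_s: 10.55
ee_pos: [0.5121, 0.1834, 0.2594]
ee_rot: [0.0, 0.695, 0.719, 0.0]
ft_force: [-0.3, -0.1, -2.4]
grip_width: 0.0271
grasp_force: 62.2
```

>>> play_rows:
  motion: [20,-12,-0.4,0,0,20,-24,-0.8,0,0,20,-36,-1.2,0,0,20,-40,-1.3,0,0,20,-40,-1.3,0,0,20,-20,-1,20,0,20,20,-1,60,0,20,60,-60,110,0,20,60,-110,110,0,20,60,-150,110,0,20,60,-180,110,0,20,60,-180,110,0]

```text
time_s: 11.75
ee_pos: [0.5743, -0.0025, 0.37]
ee_rot: [0.003, 0.698, 0.716, -0.0]
ft_force: [0.2, 2.4, -2.8]
grip_width: 0.0273
grasp_force: 62.2
```

Run:
```python
from h import *
s=get_state();print(s['ee_pos'],s['ee_rot'],s['grip_width'])
cam('wrist','w5.png');cam('top','t5.png')
a=cv2.imread('pics/t5.png')[100:270,120:300]; b=cv2.imread('pics/w5.png')
cv2.imwrite('pics/j5.png',np.hstack([cv2.resize(a,None,fx=2,fy=2),cv2.resize(b,(420,340))]))
```

```text
[ 0.57426415 -0.00248774  0.37003365] [ 2.65227746e-03  6.97583003e-01  7.16498982e-01 -3.58067132e-04] 0.02727403025935868
```

View pics/j5.png

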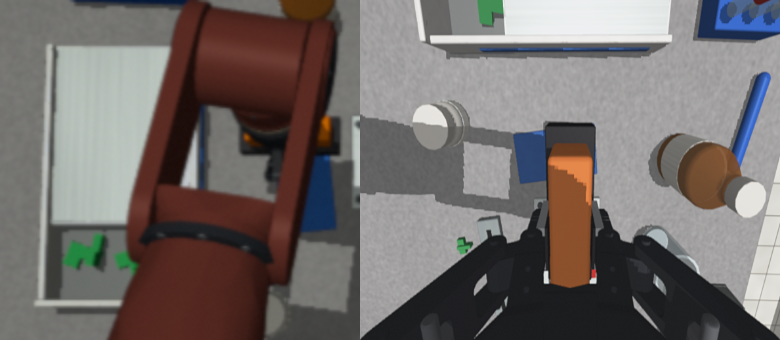

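The visible plate is clear. A shard shows near the plate edge at (490,12) in the wrist half, so I swing aside and turn the scraper for an unobstructed look.

>>> play_rows:
  motion: [20,-30,-30,10,-8,20,-60,-60,10,-16,20,-90,-90,10,-24,20,-100,-130,10,-32,20,-100,-170,10,-40,20,-100,-200,10,-48,20,-100,-230,10,-56,20,-100,-250,10,-64,20,-100,-250,10,-72,20,-100,-250,10,-80,20,-100,-250,10,-87.6,20,-100,-250,10,-87.6]

```text
time_s: 13.05
ee_pos: [0.4736, -0.2454, 0.3782]
ee_rot: [-0.0, 0.999, 0.039, -0.0]
ft_force: [-0.4, 0.2, -3.2]
grip_width: 0.0269
grasp_force: 62.2
```

Run:
```python
from h import *
s=get_state();print(s['ee_pos'],s['ee_rot'],s['grip_width'])
c=cam('top','t6.png')
a=cv2.imread('pics/t6.png')
cv2.imwrite('pics/j6.png',cv2.resize(a[100:280,100:440],None,fx=2.3,fy=2.3,interpolation=cv2.INTER_CUBIC))
hsv=cv2.cvtColor(c['img'],cv2.COLOR_RGB2HSV)
m=cv2.inRange(hsv,(45,120,30),(80,255,255));n,l,st,ce=cv2.connectedComponentsWithStats(m)
for i in range(1,n):
  if st[i,4]>10:
    p=ray(c,*ce[i],.02)[:2]-[.539,.2085];t=np.radians(1.9);print(st[i],np.round([p[0]*np.cos(t)+p[1]*np.sin(t),-p[0]*np.sin(t)+p[1]*np.cos(t)],3))
```

```text
[ 0.4736277  -0.24540871  0.37822978] [-4.93060196e-04  9.99255156e-01  3.85860100e-02 -9.94857709e-05] 0.026940775995478776
[  68   40   68   52 3136] [0.32  0.217]
[178 213  31  28 405] [-0.093 -0.025]
[152 217  20  17 205] [-0.092  0.052]
```

View pics/j6.png

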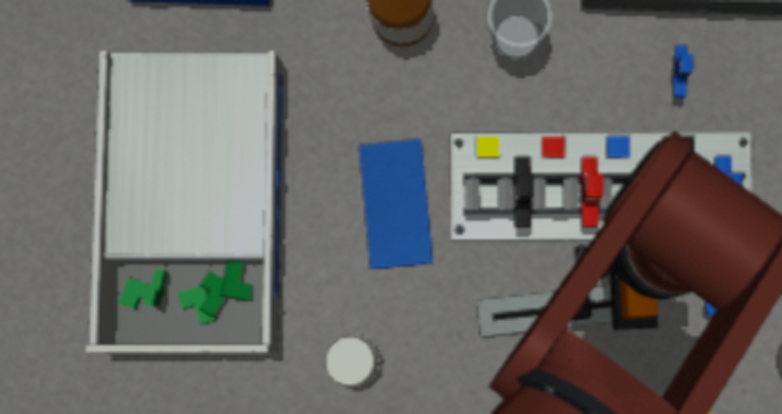

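All five shards (about 610 px of green) lie in the trough at (145,287) and (215,290), and the plate is bare. Now I park the scraper.

>>> play_rows:
  motion: [20,20,50,0,0,20,40,100,0,0,20,60,150,0,0,20,79,200,0,0,20,79,237,-20,0,20,79,237,-60,0,20,79,237,-100,0,20,79,237,-140,0,20,79,237,-156,0,20,79,237,-160,0,20,79,237,-161,0,20,79,237,-161,0]

```text
time_s: 14.3
ee_pos: [0.553, -0.0096, 0.219]
ee_rot: [0.0, 0.999, 0.038, 0.001]
ft_force: [0.3, -0.5, -2.5]
grip_width: 0.0268
grasp_force: 62.4
```

>>> play_rows:
  motion: [85,0,0,0,0,85,0,0,0,0,85,0,0,0,0,85,0,0,0,0,85,0,0,0,0,85,0,0,0,0,85,0,0,40,0,85,0,0,90,0,85,0,0,130,0,85,0,0,130,0]

```text
time_s: 15.3
ee_pos: [0.5548, -0.0101, 0.3556]
ee_rot: [0.001, 0.999, 0.038, 0.007]
ft_force: [1.0, -0.2, 0.1]
grip_width: 0.0851
grasp_force: 0.0
```

>>> play_rows:
  motion: [85,2,-30,0,8,85,4,-60,0,16,85,6,-90,0,24,85,8,-120,0,32,85,10,-150,0,40,85,10,-180,0,48,85,10,-210,0,56,85,10,-240,0,64,85,10,-279,0,72,85,10,-279,0,80,85,10,-279,0,87.7,85,10,-279,0,87.7]

```text
time_s: 16.5
ee_pos: [0.5616, -0.2891, 0.3465]
ee_rot: [-0.001, 0.695, 0.719, -0.0]
ft_force: [0.3, -0.1, -0.7]
grip_width: 0.085
grasp_force: 0.0
```

Run:
```python
from h import *
s=get_state();print(s['ee_pos'],s['ee_rot'],s['grip_width'])
cam('wrist','w7.png');c=cam('top','t7.png')
hsv=cv2.cvtColor(c['img'],cv2.COLOR_RGB2HSV);m=cv2.inRange(hsv,(8,180,100),(17,255,255));M=cv2.moments(m[150:220,240:300]);print('scraper',ray(c,240+M['m10']/M['m00'],150+M['m01']/M['m00'],.07))
```

```text
[ 0.56157558 -0.28908962  0.34647452] [-8.82587495e-04  6.95039502e-01  7.18970992e-01 -1.56238321e-04] 0.08502577253849135
scraper [ 0.54966151 -0.00926347  0.07      ]
```

View pics/w7.png

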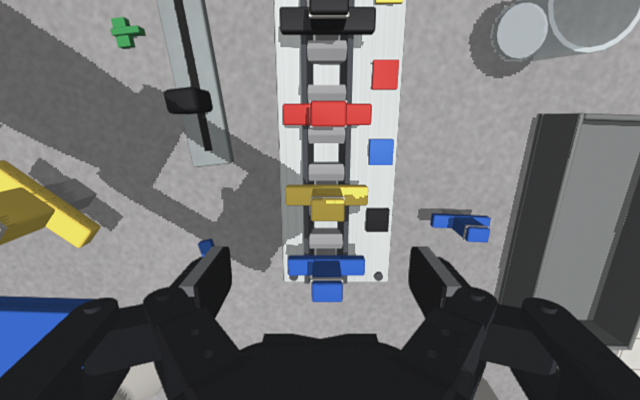

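The yellow grip's top is at (327,209), between its blue and black flags. Blue is at (327,291) and red at (328,113). I measure them on the z = 96 mm plane.

```bash
python3 - <<'E'
from h import *
c=cam('wrist')
hsv=cv2.cvtColor(c['img'],cv2.COLOR_RGB2HSV)
def cen(lo,hi,box):
    x0,y0,x1,y1=box;m=cv2.inRange(hsv[y0:y1,x0:x1],lo,hi);M=cv2.moments(m,True);r=cv2.boundingRect(m)
    return np.array([x0+M['m10']/M['m00'],y0+M['m01']/M['m00']]),(x0+r[0],y0+r[1],r[2],r[3])
for n,a,b,box in [('fr',(0,150,80),(8,255,255),(374,55,402,95)),('fb',(100,120,60),(125,255,255),(366,135,400,168)),('fk',(0,0,0),(180,255,60),(360,205,395,235)),]:
    q,r=cen(a,b,box);print(n,q,r,np.round(ray(c,*q,.018),4))
# top faces: yellow 311..345 x 198..221
for n,q in [('y',(327.5,209.5)),('b',(327,291)),('r',(328,113)),('k',(329,4))]: print(n,np.round(ray(c,*q,.096),4))
for e in ['ee_pos']: print(get_state()[e])
E
python3 -c "
import cv2;a=cv2.imread('pics/w7.png')[180:310,270:400];cv2.imwrite('pics/c7.png',cv2.resize(a,None,fx=4,fy=4,interpolation=cv2.INTER_CUBIC))"
```

```text
fr [385.00931677  74.29503106] (374, 61, 24, 28) [ 0.619  -0.1807  0.018 ]
fb [380.22372881 151.90338983] (368, 140, 25, 25) [ 0.6208 -0.2521  0.018 ]
fk [376.41139241 219.45780591] (366, 209, 22, 22) [ 0.6229 -0.3228  0.018 ]
y [ 0.5681 -0.2894  0.096 ]
b [ 0.5705 -0.3604  0.096 ]
r [ 0.5656 -0.218   0.096 ]
k [ 0.5636 -0.1503  0.096 ]
[ 0.5618486  -0.28841373  0.34704981]
```

View pics/c7.png

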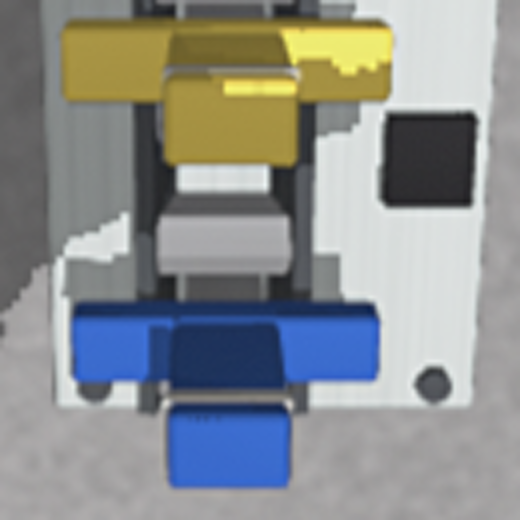

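>>> play_rows:
  motion: [85,5,0,-40,0,85,5,0,-80,0,85,5,0,-105,0,85,5,0,-111,0,85,5,0,-111,0,15,5,0,-111,0,15,5,0,-111,0,15,5,0,-111,0,15,5,0,-111,0,15,5,0,-111,0,15,5,0,-111,0,15,5,0,-111,0]

```text
time_s: 17.85
ee_pos: [0.5675, -0.2891, 0.2382]
ee_rot: [0.001, 0.695, 0.719, 0.0]
ft_force: [-2.1, 0.3, 6.2]
grip_width: 0.0247
grasp_force: 59.5
```

>>> play_rows:
  motion: [15,0,0,20,0,15,0,0,60,0,15,0,0,95,0,15,0,0,110,0,15,-1,30,112,0,15,-2,70,112,0,15,-3.5,110,112,0,15,-5,150,112,0,15,-5.8,180,112,0,15,-5.8,180,90,0,15,-5.8,180,50,0,15,-5.8,180,35,0]

```text
time_s: 19.05
ee_pos: [0.5587, -0.1075, 0.2666]
ee_rot: [-0.004, 0.694, 0.72, -0.002]
ft_force: [-0.8, 1.0, -2.2]
grip_width: 0.0251
grasp_force: 59.1
```

>>> play_rows:
  motion: [15,0,0,0,0,15,0,0,-8,0,15,0,0,-16,0,15,0,0,-24,0,15,0,0,-30,0,15,0,0,-34,0,15,0,0,-35,0,15,0,0,-35,0]

```text
time_s: 19.85
ee_pos: [0.5614, -0.1088, 0.2381]
ee_rot: [-0.0, 0.695, 0.719, -0.0]
ft_force: [-3.7, 0.6, 6.1]
grip_width: 0.0249
grasp_force: 60.2
```

>>> play_rows:
  motion: [85,0,0,0,0,85,0,0,0,0,85,0,0,0,0,85,0,0,0,0,85,0,0,0,0,85,0,0,30,0,85,0,0,65,0,85,0.5,-18,65,0,85,0.5,-36,65,0,85,0.5,-36,40,0,85,0.5,-36,6,0,85,0.5,-36,0,0]

```text
time_s: 21.05
ee_pos: [0.5585, -0.1448, 0.2308]
ee_rot: [-0.005, 0.695, 0.719, -0.002]
ft_force: [-1.5, 0.3, -0.6]
grip_width: 0.0848
grasp_force: 0.0
```

>>> play_rows:
  motion: [85,0,0,0,0,85,0,0,0,0,15,0,0,0,0,15,0,0,0,0,15,0,0,0,0,15,0,0,0,0,15,0,0,0,0,15,0,0,0,0,15,0,0,0,0]

```text
time_s: 21.95
ee_pos: [0.5621, -0.1448, 0.2375]
ee_rot: [0.001, 0.695, 0.719, 0.0]
ft_force: [-0.9, 0.9, 4.3]
grip_width: 0.0254
grasp_force: 59.3
```

>>> play_rows:
  motion: [15,0,0,20,0,15,0,0,60,0,15,0,0,95,0,15,0,0,110,0,15,1,-30,112,0,15,2,-70,112,0,15,3.5,-110,112,0,15,5,-150,112,0,15,5.8,-180,112,0,15,5.8,-180,90,0,15,5.8,-180,50,0,15,5.8,-180,35,0]

```text
time_s: 23.15
ee_pos: [0.5651, -0.3236, 0.2654]
ee_rot: [-0.005, 0.695, 0.719, -0.001]
ft_force: [-0.3, -0.1, -2.2]
grip_width: 0.025
grasp_force: 59.1
```

>>> play_rows:
  motion: [15,0,0,0,0,15,0,0,-8,0,15,0,0,-16,0,15,0,0,-24,0,15,0,0,-30,0,15,0,0,-34,0,15,0,0,-35,0,15,0,0,-35,0]

```text
time_s: 23.95
ee_pos: [0.5677, -0.3248, 0.2376]
ee_rot: [0.0, 0.695, 0.719, -0.0]
ft_force: [-0.7, 1.1, 2.9]
grip_width: 0.0247
grasp_force: 59.6
```

Seated. Next is blue: one notch further (-36), then +108.

>>> play_rows:
  motion: [85,0,0,0,0,85,0,0,0,0,85,0,0,0,0,85,0,0,0,0,85,0,0,0,0,85,0,0,30,0,85,0,0,65,0,85,1.2,-18,65,0,85,1.2,-36,65,0,85,1.2,-36,40,0,85,1.2,-36,6,0,85,1.2,-36,0,0]

```text
time_s: 25.15
ee_pos: [0.5658, -0.3599, 0.2297]
ee_rot: [-0.006, 0.695, 0.719, -0.001]
ft_force: [-1.0, 0.3, -0.9]
grip_width: 0.0851
grasp_force: 0.0
```

>>> play_rows:
  motion: [85,0,0,0,0,85,0,0,0,0,15,0,0,0,0,15,0,0,0,0,15,0,0,0,0,15,0,0,0,0,15,0,0,0,0,15,0,0,0,0,15,0,0,0,0]

```text
time_s: 26.05
ee_pos: [0.5691, -0.3609, 0.2376]
ee_rot: [0.001, 0.695, 0.719, 0.0]
ft_force: [-0.3, 0.7, 5.1]
grip_width: 0.0248
grasp_force: 59.3
```

>>> play_rows:
  motion: [15,0,0,20,0,15,0,0,60,0,15,0,0,95,0,15,0,0,110,0,15,-1,30,112,0,15,-2.3,70,112,0,15,-3.5,108,112,0,15,-3.5,108,112,0,15,-3.5,108,90,0,15,-3.5,108,50,0,15,-3.5,108,35,0,15,-3.5,108,35,0]

```text
time_s: 27.25
ee_pos: [0.5631, -0.252, 0.2668]
ee_rot: [-0.005, 0.695, 0.719, -0.001]
ft_force: [-0.7, 0.1, -1.8]
grip_width: 0.025
grasp_force: 59.1
```

>>> play_rows:
  motion: [15,0,0,0,0,15,0,0,-8,0,15,0,0,-16,0,15,0,0,-24,0,15,0,0,-30,0,15,0,0,-34,0,15,0,0,-35,0,15,0,0,-35,0]

```text
time_s: 28.05
ee_pos: [0.5652, -0.2527, 0.2376]
ee_rot: [-0.001, 0.695, 0.719, -0.0]
ft_force: [-2.4, 1.0, 5.0]
grip_width: 0.0253
grasp_force: 59.7
```

Blue is seated at -18. Red is next: +36 to reach it, then +36 more.

>>> play_rows:
  motion: [85,0,0,0,0,85,0,0,0,0,85,0,0,0,0,85,0,0,0,0,85,0,0,0,0,85,0,0,30,0,85,0,0,65,0,85,-1.5,18,65,0,85,-1.5,36,65,0,85,-1.5,36,40,0,85,-1.5,36,6,0,85,-1.5,36,0,0]

```text
time_s: 29.25
ee_pos: [0.5606, -0.2139, 0.2306]
ee_rot: [-0.006, 0.694, 0.72, -0.002]
ft_force: [-0.1, 1.6, -1.1]
grip_width: 0.0852
grasp_force: 0.0
```

>>> play_rows:
  motion: [85,0,0,0,0,85,0,0,0,0,15,0,0,0,0,15,0,0,0,0,15,0,0,0,0,15,0,0,0,0,15,0,0,0,0,15,0,0,0,0,15,0,0,0,0]

```text
time_s: 30.15
ee_pos: [0.5641, -0.2169, 0.2375]
ee_rot: [0.001, 0.695, 0.719, 0.0]
ft_force: [0.2, -0.0, 3.9]
grip_width: 0.0253
grasp_force: 59.3
```

>>> play_rows:
  motion: [15,0,0,15,0,15,0,0,35,0,15,0,0,45,0,15,0,0,45,0,15,-0.6,18,45,0,15,-1.2,36,45,0,15,-1.2,36,45,0,15,-1.2,36,35,0]

```text
time_s: 30.95
ee_pos: [0.5629, -0.1796, 0.2721]
ee_rot: [0.001, 0.694, 0.72, 0.0]
ft_force: [0.9, 0.1, -1.0]
grip_width: 0.0253
grasp_force: 59.0
```

>>> play_rows:
  motion: [15,0,0,0,0,15,0,0,-8,0,15,0,0,-16,0,15,0,0,-24,0,15,0,0,-30,0,15,0,0,-34,0,15,0,0,-35,0,15,0,0,-35,0]

```text
time_s: 31.75
ee_pos: [0.5625, -0.1809, 0.2375]
ee_rot: [-0.001, 0.695, 0.719, -0.0]
ft_force: [-2.2, 1.3, 3.8]
grip_width: 0.0248
grasp_force: 59.6
```

>>> play_rows:
  motion: [85,0,0,0,0,85,0,0,0,0,85,0,0,0,0,85,0,0,0,0,85,0,0,0,0,85,0,0,40,0,85,0,0,80,0,85,-40,0,90,0,85,-80,0,90,0,85,-120,-5,90,3,85,-145,-10,90,6.4,85,-145,-10,90,6.4]

```text
time_s: 32.95
ee_pos: [0.4148, -0.1905, 0.326]
ee_rot: [-0.001, 0.654, 0.757, -0.0]
ft_force: [0.3, 0.5, 1.3]
grip_width: 0.0851
grasp_force: 0.0
```

Run:
```python
from h import *
s=get_state();print(s['ee_pos'],s['ee_rot'])
c=cam('wrist','w8.png');cam('side','s8.png');cam('top','t8.png')
b=cv2.imread('pics/s8.png')[100:250,220:420]
cv2.imwrite('pics/j8.png',np.vstack([cv2.imread('pics/w8.png')[:320],cv2.resize(b,None,fx=1.8,fy=1.8,interpolation=cv2.INTER_CUBIC)[:, :360].copy() if 0 else cv2.resize(b,(640,270),interpolation=cv2.INTER_CUBIC)]))
hsv=cv2.cvtColor(c['img'],cv2.COLOR_RGB2HSV);m=cv2.inRange(hsv,(45,100,30),(85,255,255));n,l,st,ce=cv2.connectedComponentsWithStats(m)
for i in range(1,n):
  if st[i,4]>20: print(st[i],ce[i],ray(c,*ce[i],.012))
```

```text
[ 0.41483902 -0.19049816  0.32603119] [-9.76712554e-04  6.53961691e-01  7.56526907e-01 -4.37318645e-04]
[275 130  27  26 406] [284.41625616 142.10591133] [ 0.37570702 -0.15063819  0.012     ]
```

View pics/j8.png

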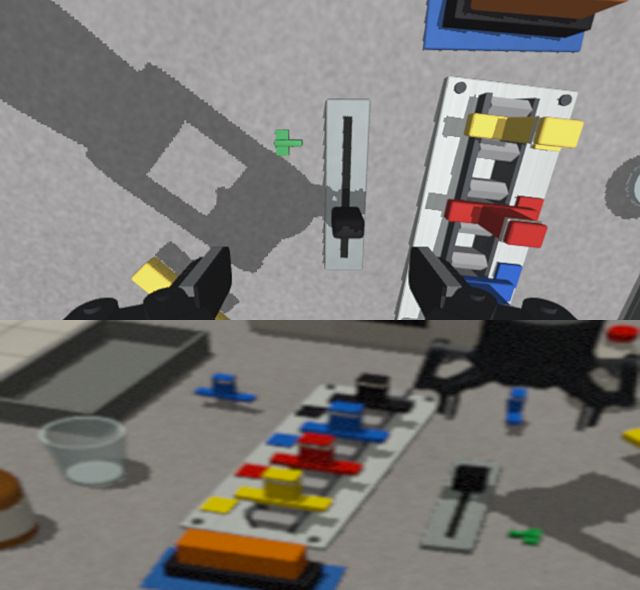

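Each tab stands beside its own flag and looks level. The fader grip is at (348,222) and the pointer bar at row 142, column 284. Now the fader top, precisely.

Run:
```python
from h import *
c=cam('wrist');im=c['img']
g=im.max(2)
print(g[200:244,347].tolist()); print(g[228,326:370].tolist())
a=im[195:245,320:375][:,:,::-1].astype(float)*3
cv2.imwrite('pics/c9.png',cv2.resize(np.clip(a,0,255).astype(np.uint8),None,fx=8,fy=8,interpolation=cv2.INTER_NEAREST))
for v in (206,212,215,218,222,230,237): print(v,np.round(ray(c,347.5,v,.055),4))
e=np.array([-.1444,.9895]);p=lambda u,v,z:round(float(ray(c,u,v,z)[:2]@e),4)
print('ptr',p(284,142,.012),p(300,142,.012))
```

```text
[108, 109, 111, 112, 82, 36, 21, 23, 23, 25, 23, 24, 23, 24, 23, 26, 26, 29, 30, 33, 36, 34, 35, 33, 34, 38, 40, 48, 51, 50, 47, 48, 46, 45, 37, 45, 121, 167, 178, 175, 175, 174, 174, 174]
[171, 95, 29, 25, 26, 31, 30, 32, 33, 32, 32, 32, 32, 41, 44, 44, 49, 50, 50, 50, 50, 51, 44, 34, 31, 32, 32, 32, 32, 32, 28, 22, 31, 93, 156, 167, 166, 166, 163, 162, 160, 159, 160, 162]
206 [ 0.4429 -0.1924  0.055 ]
212 [ 0.4438 -0.1976  0.055 ]
215 [ 0.4443 -0.2003  0.055 ]
218 [ 0.4448 -0.2029  0.055 ]
222 [ 0.4454 -0.2065  0.055 ]
230 [ 0.4466 -0.2137  0.055 ]
237 [ 0.4477 -0.2201  0.055 ]
ptr -0.2047 -0.2047
```

View pics/c9.png

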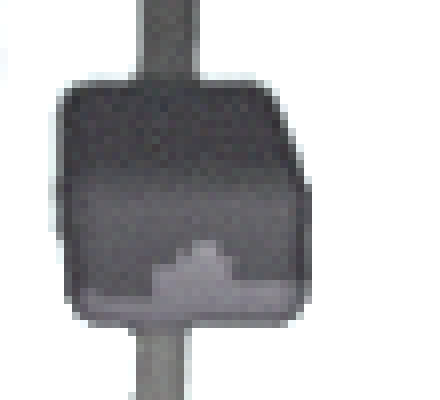

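The fader top's centre is at about pixel (343,226), or (0.442, -0.210). The pointer is about 67 mm further along the track.

>>> play_rows:
  motion: [60,14,-10,0,0,60,27,-19.5,-40,0,60,27,-19.5,-80,0,60,27,-19.5,-115,0,60,27,-19.5,-127,0,60,27,-19.5,-127,0,15,27,-19.5,-127,0,15,27,-19.5,-127,0,15,27,-19.5,-127,0,15,27,-19.5,-127,0,15,27,-19.5,-127,0]

```text
time_s: 34.25
ee_pos: [0.4432, -0.211, 0.2019]
ee_rot: [-0.002, 0.653, 0.758, -0.002]
ft_force: [-10.6, -2.0, 8.7]
grip_width: 0.027
grasp_force: 59.8
```

>>> play_rows:
  motion: [15,-1.4,10,0,0,15,-2.9,20,0,0,15,-4.3,30,0,0,15,-5.8,40,0,0,15,-7.2,50,0,0,15,-8.6,60,0,0,15,-9.6,66.5,0,0,15,-9.6,66.5,0,0,15,-9.6,66.5,0,0]

```text
time_s: 35.15
ee_pos: [0.4337, -0.1437, 0.2018]
ee_rot: [-0.002, 0.653, 0.757, -0.002]
ft_force: [-10.9, -0.0, 11.6]
grip_width: 0.0272
grasp_force: 61.1
```

>>> play_rows:
  motion: [60,0,0,0,0,60,0,0,0,0,60,0,0,0,0,60,0,0,0,0,60,0,0,40,0,60,0,0,90,0,85,0,0,130,0,85,-30,0,130,0,85,-30,0,130,0]

```text
time_s: 36.05
ee_pos: [0.4036, -0.1435, 0.3309]
ee_rot: [0.001, 0.654, 0.757, -0.0]
ft_force: [0.3, 1.1, -0.5]
grip_width: 0.0845
grasp_force: 0.0
```

Run:
```python
from h import *
s=get_state();print(s['ee_pos'],s['ee_rot'])
c=cam('wrist','w10.png')
a=cv2.imread('pics/w10.png')[120:290,230:400].astype(float)*2
cv2.imwrite('pics/c10.png',cv2.resize(np.clip(a,0,255).astype(np.uint8),None,fx=3.5,fy=3.5,interpolation=cv2.INTER_NEAREST))
hsv=cv2.cvtColor(c['img'],cv2.COLOR_RGB2HSV);m=cv2.inRange(hsv,(45,100,30),(85,255,255));n,l,st,ce=cv2.connectedComponentsWithStats(m)
for i in range(1,n):
  if st[i,4]>20: print(st[i],ce[i],ray(c,*ce[i],.012))
```

```text
[ 0.40358811 -0.14350476  0.33085716] [ 6.27850345e-04  6.53583873e-01  7.56853831e-01 -7.54045500e-05]
[281 178  25  24 371] [290.09433962 189.43396226] [ 0.37569255 -0.14966215  0.012     ]
```

View pics/c10.png

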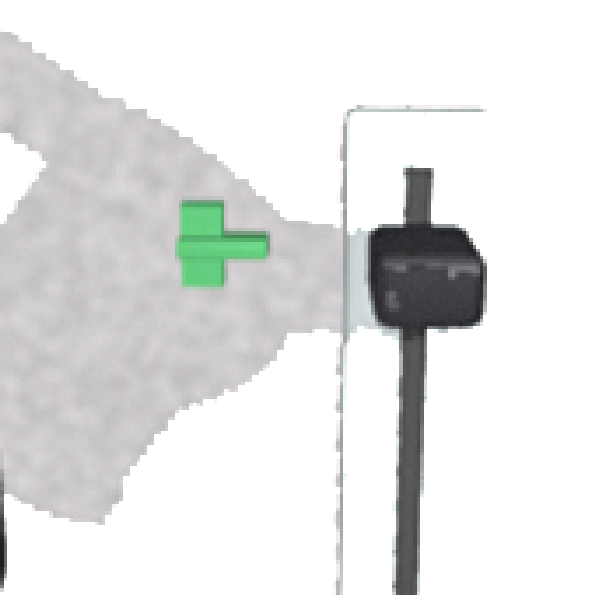

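Run:
```python
from h import *
c=cam('wrist')
for th in (7.5,8.3,9):
    t=np.radians(th);e=np.array([-np.sin(t),np.cos(t)])
    p=lambda u,v,z:round(float(ray(c,u,v,z)[:2]@e),4)
    print(th,'ptr',p(290,189.7,.012),p(304,189.9,.012),'top',p(352.3,204.1,.055),'front',p(348,185.1,.016)-.01)
# track edge direction
f=lambda x,y,z:ray(c,230+x/3.5,120+y/3.5,z)[:2]
d=f(347,120,.014)-f(338,560,.014);print('track yaw',np.degrees(np.arctan2(-d[0],d[1])))
```

```text
7.5 ptr -0.1974 -0.1974 top -0.1987 front -0.201
8.3 ptr -0.2023 -0.2025 top -0.2044 front -0.20670000000000002
9 ptr -0.2066 -0.2069 top -0.2094 front -0.2116
track yaw 7.704015333027501
```

The fader reads 1 to 4 mm short of the pointer. I clear the arm and cross-check everything from the top and side.

>>> play_rows:
  motion: [85,-20,-40,30,0,85,-20,-80,60,0,85,-20,-120,60,0,85,-20,-160,60,0,85,-20,-200,60,0,85,-20,-240,60,0,85,-20,-280,60,0,85,-20,-320,60,0,85,-20,-350,60,0,85,-20,-350,60,0]

```text
time_s: 37.15
ee_pos: [0.3848, -0.4974, 0.3878]
ee_rot: [-0.0, 0.655, 0.756, -0.0]
ft_force: [0.7, 0.0, -0.1]
grip_width: 0.0848
grasp_force: 0.0
```

Run:
```python
from h import *
c=cam('top','t11.png');im=c['img'];hsv=cv2.cvtColor(im,cv2.COLOR_RGB2HSV)
cv2.imwrite('pics/s11.png',cam('side')['img'][:,:,::-1])
m=cv2.inRange(hsv[245:275,310:340],(45,100,40),(85,255,255));M=cv2.moments(m,True);q=(310+M['m10']/M['m00'],245+M['m01']/M['m00']);print(q)
a=im[100:280,130:445][:,:,::-1]
b=im[222:270,300:385][:,:,::-1].astype(float)*1.5
top=cv2.resize(a,(787,450),interpolation=cv2.INTER_CUBIC)
cv2.imwrite('pics/j11.png',top);
cv2.imwrite('pics/c11.png',cv2.resize(np.clip(b,0,255).astype(np.uint8),None,fx=9,fy=9,interpolation=cv2.INTER_NEAREST))
print(ray(c,*q,.012))
```

```text
(325.8363636363636, 259.90909090909093)
[ 0.37341565 -0.14948481  0.012     ]
```

View pics/j11.png

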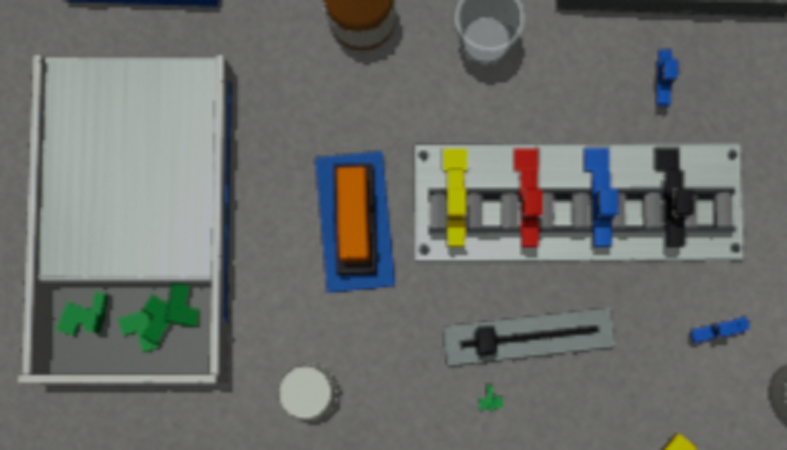

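View pics/c11.png

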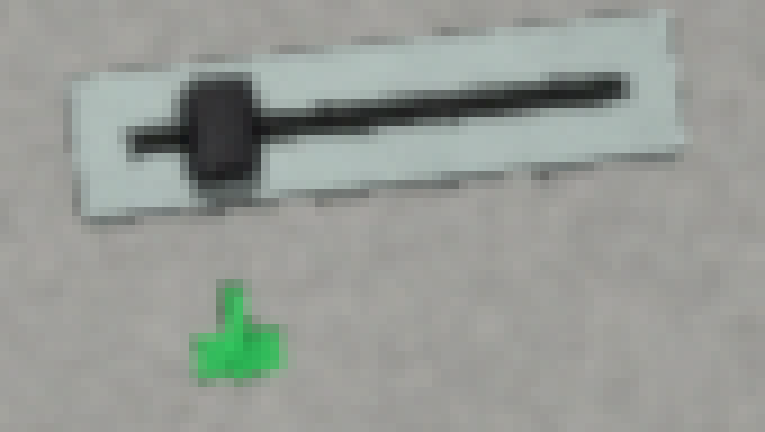

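The top view shows the shards still in the trough, the scraper on its pad, and all tabs lined up with their flags. The fader grip is at (324.2,235.9) and the pointer at (325.8,259.9).

Run:
```python
from h import *
c=cam('top')
a=ray(c,324.2,235.9,.055)[:2];b=ray(c,325.84,259.9,.012)[:2]
f=lambda x,y:ray(c,300+x/9-.5,222+y/9-.5,.014)[:2]
d=(f(70,78)+f(85,218)-f(670,15)-f(685,152));print('yaw',np.degrees(np.arctan2(-d[0],d[1])),a,b)
for th in (7,7.7,8.3):
    t=np.radians(th);e=np.array([-np.sin(t),np.cos(t)]);print(th,(a-b)@e)
```

```text
yaw 7.741801991437253 [ 0.43132367 -0.14199991] [ 0.37343833 -0.1494933 ]
7 0.0003830831338585281
7.7 -0.00033001617405961566
8.3 -0.0009412089805601072
```

The top view puts the fader within 1 mm of the pointer. The tabs were released at the same tool height as when first gripped in their notches, so they are seated. Handing in.

```bash
python3 -c "
from rig import *
print(finish_job())"
```

```text
the job is handed in; nothing more can be done
None
```

I finished every step and handed the job in, but the hand-in returned no verdict: all five shards are in the trough, the scraper is back on its pad, all four tabs are seated at their own flags, and the fader is within about 2 mm of the pointer by most readings (one cruder one said 4 mm; limit 6 mm).

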